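# Clamp a stone seal blank with the knob under the clamping stand

### The arm

A 6-joint arm with a two-finger parallel gripper is mounted at the origin on the work surface. World frame = base frame: x ahead of the robot, y to its left, z up, the work surface at z = 0. Lengths are in m, angles in rad, forces in N, time in s.
With the tool pointing down it reaches from about 0.225 to 0.875 m from the base axis. Payload 3.4 kg.
Tool frame: the origin (TCP) lies on the centre line of the jaws, within the pads' length; the fingertips stand 17 mm ahead of it and the grasp point (between the pads) lies 2 mm behind it (nose_length is the distance from the TCP to the fingertips, in m); z points along the fingers, y is the line along which they close (so a half turn about z gives the same grasp; the last joint's range is limited). The gripper opens to 85 mm and grips with 20 to 120 N. Pads are 22 mm wide; open, the fingers measure 114 mm over their backs; the gripper's body (76 mm by 85 mm) begins 54 mm behind the grasp point. The pads swing forward as they close: fully open they stand 13 mm farther back than shut.
Start: joints at [1.036, 0.276, 1.505, -0, 1.361, -0.121], TCP at [0.231, 0.526, 0.248] pointing down, gripper open.
Joint ranges: [-2.89, 2.89], [-0.75, 2.08], [0.22, 2.7], [-1.18, 4.32], [0.11, 2.71], [-2.7, 2.7]. Speed limits (rad/s): [2.57, 2.57, 3.14, 3.14, 3.14, 3.14].

### API

Orientations are given as a unit quaternion [w, x, y, z].
In Python, from rig import get_state, get_image, sign_off, find_in, place_of, nose_length gives the robot as it stands.
- The arm moves only by the tool apply_moves, never from a script. Its argument "deltas" is one flat list of numbers, 5 for each row, row after row: the finger opening in mm, from 0 to 85.4, then the shift along the tool's x, y, z in mm, then the turn about the tool's z in degrees. A call has 1 to 12 rows; each row is the pose to reach, as a shift and turn from the pose commanded when the call began, along the tool's axes at that moment; what a row does not reach only later rows make up. A row lasts 1/12 s, in which the tool goes at most 41.7 mm and 7.16 degrees, less where a joint would pass 70% of its speed; a pose out of reach is approached as far as the arm can. A call with a gripper value outside its range is refused whole. The fingers move at their own pace and stop on an object; "squeeze" is the grip in N (left out, the last holds). Time passes only in rows, so rows that repeat a pose let the fingers close. It gives the time, the measured TCP pose, the force, the opening and the grip force at its end, in the units of the state.
- get_state(): the state, without advancing time (a new reading comes with each control period).
- get_image(name): name is "scene" or "top" or "wrist"; returns a dict with "frame" (400x640x3 uint8, red, green, blue), "K" (3x3 intrinsics, pixels), "position" and "orientation" of the camera in the world. Camera axes: x right, y down, z forward; pixel columns grow to the right and rows downward; lengths in m; the calibration is good to about 2 mm. A picture is of the moment at which its call begins. There is no depth.
- sign_off(): hands the job in; it is judged then, once.
Trained networks look in a picture, given as the dict that the camera call returned (one of the last four; its "shot" number tells which), for a name from the list of things; names that differ only in an ending like _2 or _b are one class to them, and where a whole thing is asked for, a point or a joint stands for the part that bears it (a point fixed in the world has none). Each returns a list of dicts, best first, with "score" (0 to 1); they miss things now and then, are a little off and sometimes report something else, mostly with a low value. They report only what shows in the picture. A call takes as long as a camera call. They do not tell look-alikes from the thing itself.
- find_in(query, picture): "point" ([column, row] in pixels, amid what is visible of it).
- place_of(query, picture): "point" ([column, row] in pixels: a listed point, or the origin of a listed thing).
The state is a dict: "clock": time; "qpos": joint angles; "qd": joint speeds; "effort": joint torques, N m; "position": TCP position; "ee_rot": TCP orientation; "contact_force": force on the tool from outside, world axes, zero at the start; "moment": the same for the moment, N m; "width": finger opening in m; "gripper_force": force on a finger pad.
Only numpy, scipy, OpenCV 4.12 (cv2) and the standard library are available. Lean on these libraries where they do the work, as an engineer would, in place of code of your own. Each camera call takes 0.05 s, during which the arm holds its last target. There are 200 camera calls.

### The job

Stand the tall square stone blank upright in the bay on top of the clamping stand, between the round cam and the L-shaped stop, and let go of it. Then turn the star knob underneath the stand's deck clockwise (seen from above) until the cam holds the blank squarely and snugly against the stop, but gently: do not overtighten it, as the stone chips. Leave the blank clamped, and do not disturb the cup, the stone offcut or the steel ring.

Things in the scene. Friction and masses are not known exactly. Their poses are not given: they have to be found in the camera images.
- blank_mid (a point): Stone seal blank, pale grey-green, about 170 g: a square prism 32 x 32 mm wide, 63 mm tall (the top 5 mm is a 26 mm square step), loose, standing on the bench. This point is on its axis, 31 mm above its foot; x and y are square to its sides, z up. Any side may face the cam.
- stand: Clamping stand fixed to the bench: steel base plate 8 mm thick (x -85 to 125, y -60 to 60 mm), two posts at x 100, y +-38, and on them an aluminium deck carrying the bay on top and the star knob beneath. Origin at bench level exactly below the knob's upright axis; x points from the knob to the stop (roughly away from the robot), y left, z up.
- deck (a point): Centre of the deck's top, 120 mm above the bench, axes those of the stand; deck 12 mm thick, stand x 10 to 115, y -50 to 50 mm, plus a half-round nose of radius 32 mm about the knob's axis. On it is an L-shaped steel stop 14 mm high: its long face, sprung (gives 1 mm per 18 N), looks to -x at stand x 57 mm, but is set up to 6.5 mm nearer or farther; its short leg's face looks to +y at stand y -8 mm.
- bay (a point): Where the blank's foot goes: on the deck's top, at stand x 31.5, y 12 mm; axes those of the stand. A blank set here square to the stand has at least 3 mm of room to the cam, the stop's long face and its short leg at any start. The bay is open to +y. The turning cam slides the blank 3 to 16 mm in +x, against the stop; it also drags it to -y, up to the short leg.
- cam (a point): Centre of the top of the cam, a grey nylon disc of radius 24 mm, 12 mm high, on the deck. It is fixed to the knob's spindle, 14 mm off the knob's axis, and turns with the knob. At knob angle q it reaches 24 - 14 cos(q) mm from the axis towards the stop. It stays where it is when the knob is let go.
- knob (a joint): Angle of the knob with its cam, rad, 0 to 2.7; grows clockwise seen from above, which tightens. At 0 the cam's centre lies to the stand's -x (fully open). Starts between 0.15 and 0.5 and is tight on the blank somewhere between 1.1 and 2.4, depending on where the stop is set.
- knob_hub (a point): On the knob's axis, 78 mm above the bench, under the deck's nose: middle of the knob's black hub (diameter 48 mm, 62 to 94 mm above the bench). Four level steel arms, 90 degrees apart and 12 mm thick, stand out from it at this height. Axes those of the stand.
- knob_arm (a point): On one arm, 70 mm from the knob's axis. At knob angle q this arm points to 240 degrees - q, counterclockwise from the stand's x: out in front of the nose, where it can be pushed from above. Push needed here: 2 to 3 N running free or sliding the blank, then rising steadily over some 8 mm against the stop; 8 to 9 N is snug (cam presses some 13 N), over 12 N the stone may chip (30 N).
- knob_ball (a point): Centre of the black ball, 20 mm in diameter, at the end of that same arm, 88 mm from the knob's axis; the other three arms end in such balls too.
- cup: Paper-coloured cup, 74 mm across and 85 mm tall, origin under its centre; not to be disturbed.
- offcut: Stone offcut, a flat bar 55 x 30 x 18 mm lying on the bench, origin under its centre; not to be disturbed.
- tin: Low steel ring, 60 mm across and 22 mm tall, origin under its centre; not to be disturbed.
Not all that is in view belongs to the job. Of the things that look like the stand, the larger one is meant.

How it is judged:
On the way, in this order (a step that is already met when the one before it is completed fails the run):
1. the blank stands upright and released in the bay on the deck, the cam not yet pressing on it (z of blank_mid in the frame of stand between 0.147 and 0.155 m and x of blank_mid in the frame of stand between 0.024 and 0.052 m and y of blank_mid in the frame of stand between 0.004 and 0.026 m and angle between blank_mid's own z axis and vertical below 0.08 rad and contact force between the fingers and blank below 0.1 N and contact force between knob and blank below 2 N), for 0.2 s.
2. the knob has been turned until the cam presses the blank with more than 6 N (contact force between knob and blank above 6 N), for 0.2 s.
At the end, for the whole second after the job is handed in: The blank stands upright (within 0.06 rad) on the deck, square to the stop (within 0.09 rad), its foot in the bay (4 to 26 mm in the stand's y, pushed up to the stop in x), at rest and let go; the knob is let go and still, and the cam keeps pressing the blank with 6 to 30 N (contact force between knob and blank between 6 and 30 N and z of blank_mid in the frame of stand between 0.147 and 0.155 m and x of blank_mid in the frame of stand between 0.032 and 0.052 m and y of blank_mid in the frame of stand between 0.004 and 0.026 m and angle between blank_mid's own z axis and vertical below 0.06 rad and (angle between the x axis of blank_mid and the x axis of stand, either way round below 0.09 rad or angle between the x axis of blank_mid and the y axis of stand, either way round below 0.09 rad) and linear speed of blank below 0.01 m/s and velocity of joint knob below 0.05 rad/s); the robot touches nothing.
It fails at once if the cam presses the stone with more than 30 N (contact force between knob and blank above 30 N).
It fails at once if the robot pushes the knob with more than 25 N (contact force between any of the arm, the fingers and knob above 25 N).
It fails at once if the cup, the offcut or the steel ring is disturbed (moved by over 20 mm) (distance of any of cup, offcut, tin from where it was at the start of the episode above 0.02 m).
It also fails if it takes over 72 s, if anything falls off the work surface, if the arm or the gripper's body presses on something with over 40 N, if the wrist force passes 120 N, or if a joint passes its speed limit or range.

## Working session

There is one attempt and no reset: what is moved stays moved. The work goes in short steps, Python scripts to look and compute and a tool call to move; the robot and the scene stay as the last step left them, time stands still between calls to the robot, and variables do not carry over. Pictures are saved under pics/ and viewed, at most 10 in all, crops included, and the job is handed in when it is done.

Besides the shell and the picture viewer there is one more tool, called after "Emit:" as name(argument=value, ...) on one line, values as JSON. apply_moves: Moves the arm, as the interface text tells. Its arguments: {"type":"object","properties":{"deltas":{"type":"array"},"squeeze":{"type":"number"}},"required":["deltas"]}

```bash
mkdir -p pics; cat > h.py <<'E'
import numpy as np, cv2
from scipy.spatial.transform import Rotation as R
from rig import *
def rot(q): return R.from_quat([q[1],q[2],q[3],q[0]]).as_matrix()
def ray(p,im):
    d=np.linalg.inv(im["K"])@np.array([p[0],p[1],1.]); return np.array(im["position"]), rot(im["orientation"])@d
def at_z(p,im,z):
    o,d=ray(p,im); return o+d*(z-o[2])/d[2]
def proj(P,im):
    c=rot(im["orientation"]).T@(np.array(P)-im["position"]); u=np.array(im["K"])@c; return u[:2]/u[2]
def tri(obs):
    A=np.zeros((3,3));b=np.zeros(3)
    for p,im in obs:
        o,d=ray(p,im); d=d/np.linalg.norm(d); M=np.eye(3)-np.outer(d,d); A+=M;b+=M@o
    return np.linalg.solve(A,b)
def save(im,n): cv2.imwrite(f"pics/{n}.png",cv2.cvtColor(np.asarray(im["frame"]),cv2.COLOR_RGB2BGR))
E
python3 - <<'E'
from h import *
s=get_state(); print(s["position"],s["ee_rot"],s["contact_force"],nose_length)
H=dict(blank_mid=.031,stand=0,deck=.12,bay=.12,cam=.132,knob_hub=.078,knob_arm=.078,knob_ball=.078,cup=0,offcut=0,tin=0)
for c in ("scene","top"):
    im=get_image(c); save(im,c+"0"); print(c,np.round(im["position"],3))
    for n,z in H.items():
        print(n,[(np.round(r["point"]).tolist(),round(r["score"],2),np.round(at_z(r["point"],im,z)[:2],3).tolist()) for r in place_of(n,im)[:3]])
a=cv2.imread("pics/scene0.png");b=cv2.imread("pics/top0.png")
cv2.imwrite("pics/both.png",cv2.resize(np.vstack([a,b]),(480,600)))
E
```

```text
[0.23093577 0.52604111 0.24744745] [-2.94469773e-04  2.05423830e-01  9.78672687e-01 -8.57574055e-04] [ 0.05186981 -0.72356102  0.68039631] 0.017
scene [ 1.299 -0.065  0.588]
blank_mid [([356.0, 271.0], 0.68, [0.629, 0.019])]
stand [([355.0, 272.0], 0.84, [0.594, 0.021]), ([371.0, 210.0], 0.6, [0.338, 0.087]), ([338.0, 225.0], 0.47, [0.408, -0.005])]
deck [([356.0, 240.0], 0.97, [0.645, 0.015]), ([370.0, 192.0], 0.96, [0.453, 0.064])]
bay [([377.0, 180.0], 0.73, [0.396, 0.089]), ([364.0, 230.0], 0.71, [0.611, 0.034])]
cam [([372.0, 174.0], 0.69, [0.388, 0.076]), ([362.0, 237.0], 0.61, [0.653, 0.024])]
knob_hub [([374.0, 191.0], 0.82, [0.376, 0.086]), ([361.0, 239.0], 0.71, [0.582, 0.032]), ([447.0, 219.0], 0.45, [0.509, 0.234])]
knob_arm [([340.0, 223.0], 0.87, [0.519, -0.01]), ([355.0, 187.0], 0.69, [0.351, 0.039]), ([361.0, 237.0], 0.53, [0.575, 0.032])]
knob_ball [([333.0, 223.0], 0.78, [0.521, -0.024]), ([352.0, 184.0], 0.68, [0.335, 0.033])]
cup [([185.0, 283.0], 0.95, [0.624, -0.338])]
offcut [([492.0, 303.0], 0.74, [0.694, 0.282])]
tin [([208.0, 231.0], 0.88, [0.43, -0.331])]
t
[... 170 characters left out ...]
([272.0, 258.0], 0.97, [0.382, 0.085]), ([305.0, 153.0], 0.87, [0.652, 0.01])]
bay [([266.0, 270.0], 0.79, [0.354, 0.096]), ([296.0, 160.0], 0.72, [0.633, 0.033])]
cam [([292.0, 180.0], 0.82, [0.575, 0.041]), ([267.0, 281.0], 0.58, [0.327, 0.092])]
knob_hub [([271.0, 276.0], 0.85, [0.341, 0.089]), ([297.0, 181.0], 0.68, [0.589, 0.03])]
knob_arm [([311.0, 204.0], 0.94, [0.528, -0.007]), ([290.0, 291.0], 0.77, [0.306, 0.042])]
knob_ball [([295.0, 292.0], 0.68, [0.304, 0.029]), ([320.0, 209.0], 0.56, [0.513, -0.029])]
cup [([429.0, 175.0], 0.62, [0.632, -0.339])]
offcut [([210.0, 154.0], 0.69, [0.689, 0.289])]
tin [([426.0, 237.0], 0.69, [0.456, -0.322]), ([313.0, 202.0], 0.32, [0.55, -0.011])]
```

View pics/scene0.png

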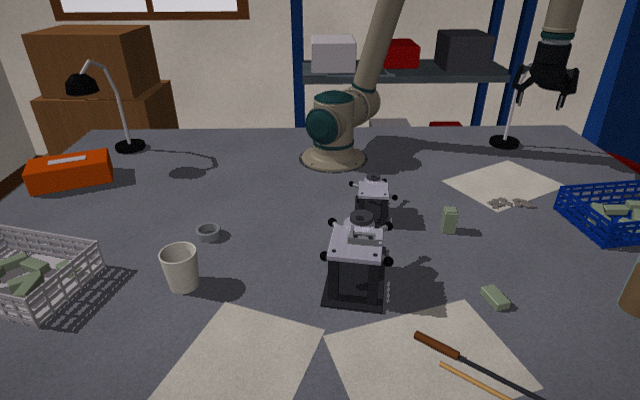

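View pics/top0.png

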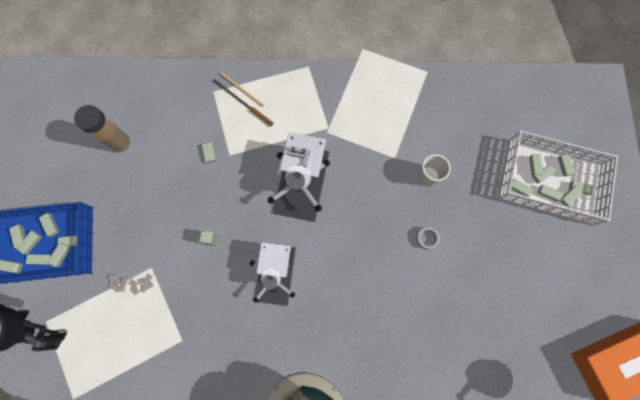

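The scene picture shows the larger stand at about (355,260), the loose blank at (450,220), the cup at (180,268), the offcut at (495,298) and the ring at (208,232). In the top picture the stand is at (300,170) with the cam and star arms towards the robot, the blank at (207,238). The smaller look-alike at (272,268) is not meant.

Emit:
apply_moves(deltas=[85,-37,-20,0,0,85,-74,-39,0,0,85,-110,-58,0,0,85,-146,-77,0,0,85,-183,-96,0,0,85,-220,-116,0,0,85,-256,-135,0,0,85,-292,-154,0,0,85,-292,-154,0,0,85,-292,-154,0,0])

```text
clock: 2.03
position: [0.4379, 0.2665, 0.2483]
ee_rot: [-0.0, 0.208, 0.978, 0.0]
contact_force: [-1.1, -0.2, 0.3]
width: 0.085
gripper_force: 0.0
```

```bash
cat > look.py <<'E'
from h import *
import sys
s=get_state(); print(np.round(s["clock"],2),np.round(s["position"],4),np.round(s["ee_rot"],4),np.round(s["contact_force"],2))
im=get_image("wrist"); save(im,sys.argv[1]); print("cam",np.round(im["position"],3))
H=dict(blank_mid=.031,deck=.12,bay=.12,cam=.132,knob_hub=.078,knob_arm=.078,knob_ball=.078,stand=0,offcut=0)
for n in (sys.argv[2].split(",") if len(sys.argv)>2 else H):
    print(n,[(np.round(r["point"]).tolist(),round(r["score"],2),np.round(at_z(r["point"],im,H[n])[:2],4).tolist()) for r in place_of(n,im)[:3]])
E
python3 look.py w1
```

```text
2.03 [0.4379 0.2665 0.2483] [-1.000e-04  2.077e-01  9.782e-01  1.000e-04] [-1.05 -0.16  0.25]
cam [0.36  0.302 0.373]
blank_mid [([318.0, 171.0], 0.57, [0.4394, 0.2654])]
deck [([112.0, 208.0], 0.67, [0.3783, 0.109])]
bay [([110.0, 182.0], 0.63, [0.3593, 0.1199])]
cam [([75.0, 151.0], 0.89, [0.3294, 0.1195])]
knob_hub [([110.0, 157.0], 0.76, [0.3396, 0.1042])]
knob_arm [([55.0, 144.0], 0.57, [0.3104, 0.0658])]
knob_ball [([39.0, 143.0], 0.89, [0.3032, 0.0538])]
stand [([206.0, 329.0], 0.74, [0.5875, 0.0289]), ([138.0, 148.0], 0.74, [0.3387, 0.0873])]
offcut [([409.0, 320.0], 0.8, [0.6881, 0.291])]
```

View pics/w1.png

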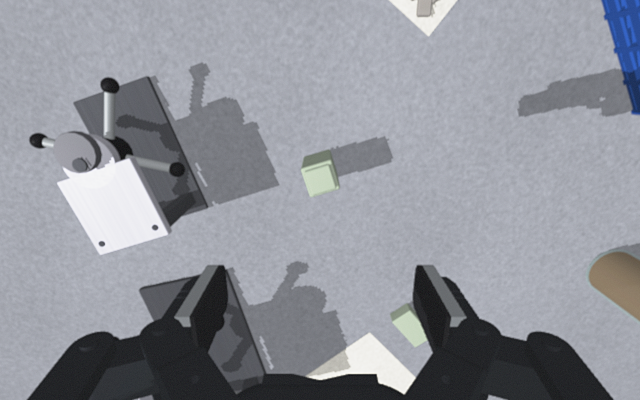

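The wrist picture shows the blank at (320,175), nearly square with the jaws (slightly turned). The decoy is at upper left, the real stand's base at lower left, and the fingers at (205,300) and (440,300).

```bash
python3 - <<'E'
from h import *
s=get_state(); im=get_image("wrist"); f=np.asarray(im["frame"]).astype(int)
g=(f[...,1]-f[...,2]>12)
m=np.zeros(g.shape,np.uint8); m[130:215,285:355]=g[130:215,285:355]
V=f.sum(2); top=(m>0)&(V>520)
print(m.sum(),top.sum(), np.percentile(V[m>0],[5,25,50,75,95]))
T=rot(s["ee_rot"]); p0=np.array(s["position"])
for name,mm,z in (("all",m,.06),("top",top.astype(np.uint8),.06)):
    c,_=cv2.findContours(mm,cv2.RETR_EXTERNAL,cv2.CHAIN_APPROX_NONE); c=max(c,key=cv2.contourArea)[:,0]
    P=np.array([at_z(x,im,z) for x in c]); r=cv2.minAreaRect((1000*P[:,:2]).astype(np.float32)); print(name,r, (T.T@(np.array([r[0][0]/1000,r[0][1]/1000,.031])-p0)*1000).round(1))
print("tool x,y angle",np.degrees(np.arctan2(T[1,0],T[0,0])),np.degrees(np.arctan2(T[1,1],T[0,1])))
E
```

```text
1153 777 [344. 444. 606. 614. 622.]
all ((435.27960205078125, 267.93780517578125), (31.477752685546875, 40.372501373291016), 83.16403198242188) [  0.5  -1.1 217.3]
top ((440.18194580078125, 266.3163757324219), (29.673791885375977, 30.21821403503418), 82.6720199584961) [ -4.7  -0.7 217.3]
tool x,y angle 156.3794104082425 66.3794104230764
```

Emit:
apply_moves(deltas=[85,-2,-1,30,-6,85,-4,-1,60,-12,85,-4,-1,90,-16,85,-4,-1,120,-16,85,-4,-1,150,-16,85,-4,-1,180,-16,85,-4,-1,200,-16,85,-4,-1,206,-16,85,-4,-1,206,-16,30,-4,-1,206,-16,10,-4,-1,206,-16,10,-4,-1,206,-16], squeeze=35)

```text
clock: 3.58
position: [0.4411, 0.2662, 0.0439]
ee_rot: [0.002, 0.067, 0.998, 0.001]
contact_force: [-0.0, -0.0, -0.2]
width: 0.0513
gripper_force: 0.0
```

Emit:
apply_moves(deltas=[10,0,0,0,0,10,0,0,0,0,10,0,0,0,0])

```text
clock: 3.83
position: [0.4407, 0.2659, 0.0436]
ee_rot: [0.001, 0.067, 0.998, 0.001]
contact_force: [-1.0, 0.1, 6.1]
width: 0.0313
gripper_force: 35.8
```

Emit:
apply_moves(deltas=[10,0,0,-30,0,10,0,0,-70,0,10,-10,-10,-110,0,10,-40,-38,-145,2,10,-70,-66,-175,4,10,-100,-94,-205,6,10,-130,-122,-226,8,10,-160,-150,-226,8,10,-190,-178,-226,8,10,-220,-206,-226,8,10,-231,-217,-226,8,10,-231,-217,-226,8])

```text
clock: 4.83
position: [0.6441, 0.0129, 0.2675]
ee_rot: [0.002, 0.139, 0.99, -0.002]
contact_force: [0.6, 1.1, -1.5]
width: 0.0312
gripper_force: 35.4
```

```bash
python3 look.py w2 deck,bay,cam,knob_hub,knob_arm,knob_ball,stand,blank_mid
```

```text
4.83 [0.6441 0.0129 0.2675] [ 0.0022  0.1393  0.9902 -0.0021] [ 0.57  1.07 -1.55]
cam [0.561 0.038 0.392]
deck [([321.0, 195.0], 0.92, [0.65, 0.0134])]
bay [([335.0, 156.0], 0.97, [0.6207, 0.034]), ([234.0, 52.0], 0.46, [0.5231, -0.0183])]
cam []
knob_hub []
knob_arm [([255.0, 64.0], 0.82, [0.5308, -0.0128])]
knob_ball [([234.0, 52.0], 0.64, [0.5169, -0.0272])]
stand [([320.0, 114.0], 0.74, [0.5942, 0.0278]), ([556.0, 128.0], 0.58, [0.6854, 0.2886]), ([321.0, 194.0], 0.51, [0.6883, 0.0028])]
blank_mid [([320.0, 275.0], 0.81, [0.7808, -0.0251])]
```

View pics/w2.png

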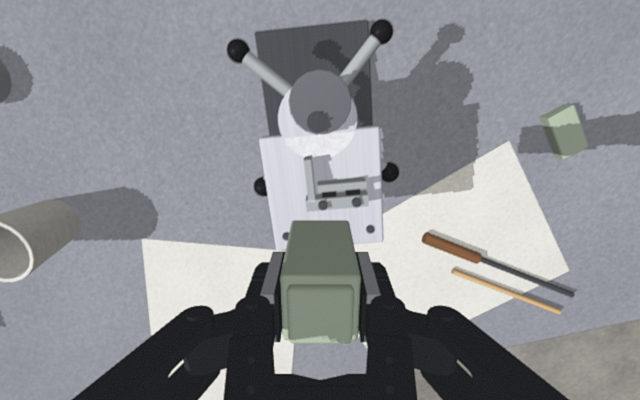

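The wrist picture shows the stand clearly: deck front corners at about (262,140) and (382,127), cam (319,100), four balls at (237,50), (381,31), (261,186), (390,172), the L stop at (335,185), and the held blank at the bottom, (320,270).

```bash
python3 - <<'E'
from h import *
im=get_image("wrist"); s=get_state(); g=cv2.cvtColor(np.asarray(im["frame"]),cv2.COLOR_RGB2GRAY)
B=[]
for b in ((237,50),(381,31),(261,186),(390,172)):
    x,y=b; w=g[y-16:y+17,x-16:x+17]; m=(w<32).astype(np.uint8)
    n,l,st,c=cv2.connectedComponentsWithStats(m); k=1+np.argmax(st[1:,4]); p=c[k]+[x-16,y-16]; P=at_z(p,im,.078); B.append(P[:2]); print(p.round(1),st[k][:5],P.round(4))
B=np.array(B); # 0 left-front,1 right-front,2 left-back,3 right-back
h2=(B[0]+B[1]+B[2]+B[3])/4
# visible fronts only: right-angle pair
d=B[1]-B[0]; print("front ball dist",np.linalg.norm(d),"expect",.088*2**.5)
mid=(B[0]+B[1])/2; n=np.array([-d[1],d[0]]); n/=np.linalg.norm(n); n*=np.sign(n[0]); hub=mid+n*np.linalg.norm(d)/2
print("hub",hub,h2)
c=np.array([[262,140],[382,127],[383,242]],np.float32).reshape(-1,1,2)
cr=cv2.cornerSubPix(g,c.copy(),(5,5),(-1,-1),(3,30,.01))[:,0]; print(cr)
Q=[at_z(p,im,.12)[:2] for p in cr]
e=Q[1]-Q[0]; print("front edge",np.linalg.norm(e),"yaw",np.degrees(np.arctan2(e[1],e[0]))-90)
e2=Q[2]-Q[1]; print("side",np.linalg.norm(e2),np.degrees(np.arctan2(e2[1],e2[0])))
yaw=np.arctan2(e[1],e[0])-np.pi/2; 
S=np.array([[np.cos(yaw),-np.sin(yaw)],[np.sin(yaw),np.cos(yaw)]])
hub3=(Q[0]+Q[1])/2-S@[.010,0]; print("hub from deck",hub3)
for b in B: v=S.T@(b-hub3); print("ball",np.linalg.norm(v),np.degrees(np.arctan2(v[1],v[0]))%360)
T=rot(s["ee_rot"]); print("tool y ang",np.degrees(np.arctan2(T[1,1],T[0,1])))
np.save("wim.npy",dict(K=im["K"],position=im["position"],orientation=im["orientation"]),allow_pickle=True)
o=cv2.cvtColor(np.asarray(im["frame"]),cv2.COLOR_RGB2BGR)[110:350,200:440]; cv2.imwrite("pics/crop.png",cv2.resize(o,(600,600),interpolation=2))
E
```

```text
[235.2  57.4] [  3  16  18  17 112] [ 0.5156 -0.0202  0.078 ]
[379.7  40.2] [11 18  7 15 59] [0.5362 0.1049 0.078 ]
[253.2 188.5] [ 4 16  8  8 24] [ 0.6338 -0.0452  0.078 ]
[381.5 180.9] [  0  16  16  17 186] [0.6605 0.0798 0.078 ]
front ball dist 0.12679162984940623 expect 0.12445079348883237
hub [0.58843977 0.03200401] [0.58650815 0.02982303]
[[262. 140.]
 [382. 127.]
 [383. 242.]]
front edge 0.09874754192165469 yaw -9.470511549724833
side 0.10400474670995193 -11.545936967582794
hub from deck [0.58415579 0.03811032]
ball 0.09004114425440844 229.86169880668436
ball 0.08219646023556931 135.1633009574007
ball 0.09694433580742662 310.25360974702147
ball 0.08699072749020262 38.134669647259756
tool y ang 74.37854282958524
```

View pics/crop.png

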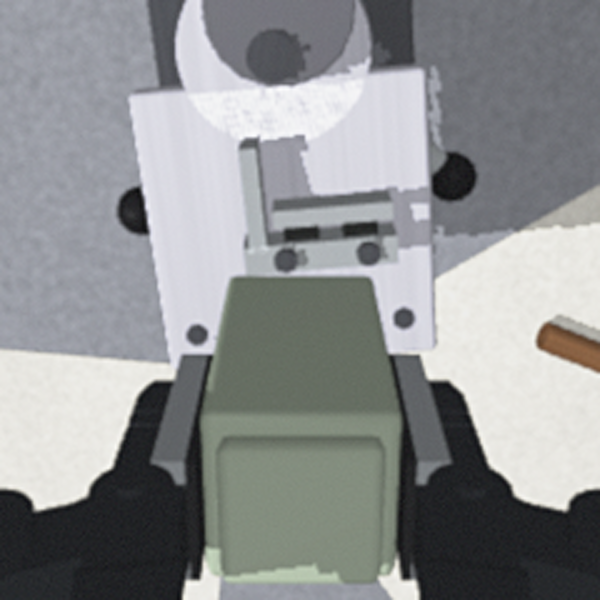

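The crop shows deck corners (full-picture pixels) at (252.4,148), (368.8,136.8), (373.6,249.2) and (268,255.2), and the L stop with its short leg on the left (at 300,185) and long face on the right.

```bash
python3 - <<'E'
from h import *
from scipy.optimize import least_squares
im=get_image("wrist"); old=np.load("wim.npy",allow_pickle=True).item(); s=get_state()
print(np.array(im["position"])-old["position"], np.degrees(np.linalg.norm(R.from_matrix(rot(im["orientation"])@rot(old["orientation"]).T).as_rotvec())))
g=cv2.cvtColor(np.asarray(im["frame"]),cv2.COLOR_RGB2GRAY)
bl=[]
m=(g<32).astype(np.uint8); n,l,st,c=cv2.connectedComponentsWithStats(m)
for k in range(1,n):
    if 120<st[k,4]<700 and c[k][1]<215 and st[k,2]<28: print("ball",c[k].round(1),st[k,2:5]); bl.append(c[k])
C=np.array([[252.4,148],[368.8,136.8],[373.6,249.2],[268,255.2]]); M=np.array([[10,-50],[10,50],[115,50],[115,-50]])/1000
S=lambda v:np.array([[np.cos(v[2]),-np.sin(v[2])],[np.sin(v[2]),np.cos(v[2])]])
f=lambda v:np.concatenate([proj([*(S(v)@M[i]+v[:2]),.12],old)-C[i] for i in range(4)])
r=least_squares(f,[.585,.034,-.2]); v=r.x; print("stand",v,np.degrees(v[2]),r.fun.round(1))
fb=sorted(bl,key=lambda p:p[1])
for b in fb:
    P=at_z(b,im,.078)[:2]; u=S(v).T@(P-v[:2]); print("ball",P.round(4),np.linalg.norm(u).round(4),(np.degrees(np.arctan2(u[1],u[0]))%360).round(1))
bay=S(v)@[.0315,.012]+v[:2]; print("bay",bay)
# held blank: top face corners in crop
K=np.array([[202,415],[402,412],[370,278],[233,278]])/2.5+[200,110]
p0=np.array(s["position"]);T=rot(s["ee_rot"]); zf=p0[2]-.0436
# near side face upper edge z=foot+.058, lower edge z=foot
for p,z in zip(K,[.058,.058,0,0]): print("blank corner in tool",(T.T@(at_z(p,old,zf+z)-p0)*1000).round(1))
print(p0,"tool y ang",np.degrees(np.arctan2(T[1,1],T[0,1])), "tilt", T[:,2])
E
```

```text
[ 1.38777594e-04 -1.49538828e-04  2.11385599e-06] 0.01454585125124722
ball [376.7  43.7] [ 22  23 125]
ball [234.7  60.2] [ 20  22 138]
ball [381.6 180.8] [ 16  19 195]
stand [ 0.5876568   0.02759318 -0.18865588] -10.809185499332068 [-2.3 -1.8  2.1 -0.7  1.   0.8 -0.7  2.9]
ball [0.5384 0.1016] 0.0889 134.4
ball [ 0.5178 -0.0217] 0.0855 226.0
ball [0.6606 0.0798] 0.0897 46.4
bay [0.62084837 0.03347279]
blank corner in tool [ 16.7 -13.4 -14.4]
blank corner in tool [ 17.2  17.3 -14.4]
blank corner in tool [14.8 17.2 43.6]
blank corner in tool [ 14.8 -13.   43.6]
[0.6392757  0.02046417 0.26867202] tool y ang 74.36723824998438 tilt [ 4.07597381e-04  6.82521853e-05 -9.99999915e-01]
```

Emit:
apply_moves(deltas=[10,21,8.5,0,-4.5,10,21,8.5,25,-4.5,10,21,8.5,50,-4.5,10,21,8.5,75,-4.5,10,21,8.5,82,-4.5,10,21,8.5,82,-4.5,10,21,8.5,82,-4.5])

```text
clock: 5.97
position: [0.6222, 0.0336, 0.1869]
ee_rot: [0.0, 0.098, 0.995, 0.0]
contact_force: [0.2, -0.2, -0.2]
width: 0.0312
gripper_force: 35.4
```

```bash
python3 - <<'E'
from h import *
s=get_state(); print(s["clock"],s["position"],s["ee_rot"],s["contact_force"])
im=get_image("wrist"); save(im,"w3")
im2=get_image("scene"); save(im2,"s3")
a=cv2.imread("pics/w3.png")[0:400,120:520]; b=cv2.imread("pics/s3.png")[180:330,290:430]
cv2.imwrite("pics/c3.png",np.hstack([cv2.resize(a,(400,400)),cv2.resize(b,(373,400),interpolation=2)]))
E
```

```text
5.9667 [0.62222869 0.03355827 0.18691442] [3.39227315e-04 9.75256211e-02 9.95232955e-01 5.58838240e-05] [ 0.20684167 -0.21659287 -0.23665419]
```

View pics/c3.png

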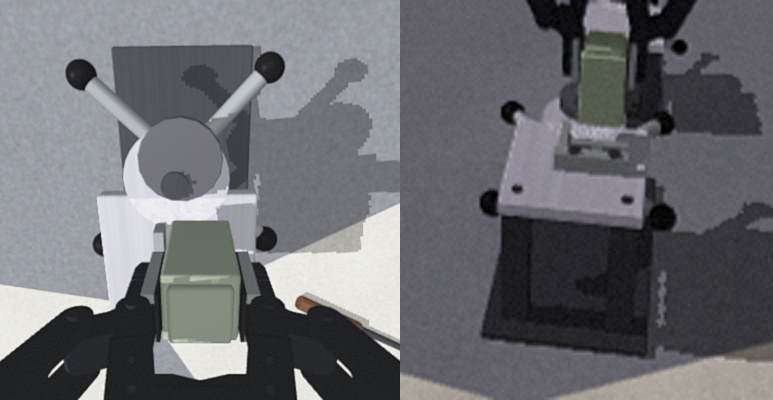

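The left half shows the held blank over the bay, behind the cam (full-picture pixel 300,158) and right of the short leg (280,228). The right half, from the scene camera, shows it above the deck behind the stop. Now I check this numerically.

```bash
python3 - <<'E'
from h import *
from scipy.optimize import least_squares
im=get_image("wrist"); s=get_state(); p0=np.array(s["position"]);T=rot(s["ee_rot"])
# (pixel, stand x,y,z)
D=[((232,47),-.085,-.060,.008),((373,46),-.085,.060,.008),((218,195),.010,-.050,.12),((376,190),.010,.050,.12)]
S=lambda v:np.array([[np.cos(v[2]),-np.sin(v[2])],[np.sin(v[2]),np.cos(v[2])]])
b1,b2=(200,74),(390,68)
def f(v):
    r=[proj([*(S(v)@[x,y]+v[:2]),z],im)-p for p,x,y,z in D]
    for p,a in ((b1,240-v[3]),(b2,150-v[3])):
        a=np.radians(a); r.append(proj([*(S(v)@[.088*np.cos(a),.088*np.sin(a)]+v[:2]),.078],im)-p)
    q=np.radians(v[3]); r.append(proj([*(S(v)@[-.014*np.cos(q),.014*np.sin(q)]+v[:2]),.132],im)-(300,158))
    return np.concatenate(r)
r=least_squares(f,[.587,.028,-.19,14.]); v=r.x; print("stand",v[:2],np.degrees(v[2]),"q deg",v[3],r.fun.reshape(-1,2).round(1).tolist())
print("TCP in stand",S(v).T@(p0[:2]-v[:2]),"tool y ang in stand",np.degrees(np.arctan2(T[1,1],T[0,1])-v[2]))
for p,z in zip([(292,221),(356,222),(281,285),(360,284)],[0,0,.058,.058]):
    P=at_z(p,im,p0[2]-.0436+z); print("blank corner tool",(T.T@(P-p0)*1000).round(1),"stand",(S(v).T@(P[:2]-v[:2])*1000).round(1))
P=at_z((281,228),im,.134);print("leg tip stand",(S(v).T@(P[:2]-v[:2])*1000).round(1))
np.save("stand.npy",v)
E
```

```text
stand [0.58956372 0.02719495] -10.46064664064655 q deg 13.758960892490572 [[-2.0, -2.0], [0.2, -3.0], [-2.3, 0.1], [2.6, 3.1], [1.4, -0.3], [-0.5, -1.2], [0.2, 2.6]]
TCP in stand [0.03183974 0.01212488] tool y ang in stand 89.25124439739585
blank corner tool [ 14.5 -13.8  43.5] stand [17.4 -1.5]
blank corner tool [13.9 21.4 43.6] stand [18.4 33.8]
blank corner tool [ 12.2 -13.6 -14.5] stand [19.4 -1.3]
blank corner tool [ 12.6  17.  -14.4] stand [19.4 29.3]
leg tip stand [26.3 -9.2]
```

```bash
python3 - <<'E'
from h import *
old=np.load("wim.npy",allow_pickle=True).item(); v=np.load("stand.npy")
S=np.array([[np.cos(v[2]),-np.sin(v[2])],[np.sin(v[2]),np.cos(v[2])]])
for c,z in (((272,203),.134),((392,192),.134),((274,222),.12),((131,95),.12),((422,67),.12),((434,348),.12),((255,140),.134),((265,205),.12)):
    P=at_z(np.array(c)/2.5+[200,110],old,z)[:2]; print(c,(S.T@(P-v[:2])*1000).round(1))
E
```

```text
(272, 203) [46.6 -4.6]
(392, 192) [46.4 34.9]
(274, 222) [58.1 -5.5]
(131, 95) [  9.4 -48.3]
(422, 67) [ 8.8 48.3]
(434, 348) [112.4  48.5]
(255, 140) [25.  -7.9]
(265, 205) [51.6 -8. ]
```

Emit:
apply_moves(deltas=[10,1.5,0,5,-0.7,10,1.5,0,12,-0.7,10,1.5,0,18,-0.7,10,1.5,0,21,-0.7,10,1.5,0,22,-0.7,10,1.5,0,22,-0.7])

```text
clock: 6.62
position: [0.6201, 0.0337, 0.1639]
ee_rot: [-0.0, 0.092, 0.996, 0.0]
contact_force: [-0.6, 0.3, -1.2]
width: 0.0315
gripper_force: 35.5
```

Emit:
apply_moves(deltas=[10,0,0,0.5,0,10,0,0,1,0,10,0,0,1,0])

```text
clock: 6.87
position: [0.6206, 0.0337, 0.1637]
ee_rot: [0.0, 0.092, 0.996, 0.0]
contact_force: [-0.3, 0.5, 0.9]
width: 0.0319
gripper_force: 35.6
```

Emit:
apply_moves(deltas=[10,0,0,0.5,0,10,0,0,0.8,0,10,0,0,0.8,0])

```text
clock: 7.12
position: [0.6205, 0.0337, 0.1636]
ee_rot: [0.001, 0.092, 0.996, 0.0]
contact_force: [-1.8, 0.7, 4.0]
width: 0.0315
gripper_force: 36.3
```

Emit:
apply_moves(deltas=[36,0,0,-0.5,0,45,0,0,-0.5,0,60,0,0,-0.5,0,60,0,0,-0.5,0,60,0,0,-10,0,60,0,0,-40,0,60,0,0,-75,0,60,0,0,-110,0,60,0,0,-110,0,60,0,0,-110,0])

```text
clock: 7.95
position: [0.6218, 0.0336, 0.276]
ee_rot: [0.003, 0.092, 0.996, 0.0]
contact_force: [-0.3, 0.0, -0.8]
width: 0.0601
gripper_force: 0.0
```

```bash
python3 look.py w4 blank_mid,knob_ball,knob_arm; python3 - <<'E'
from h import *
im2=get_image("scene"); save(im2,"s4")
a=cv2.imread("pics/w4.png")[0:400,120:520]; b=cv2.imread("pics/s4.png")[180:330,290:430]
cv2.imwrite("pics/c4.png",np.hstack([a,cv2.resize(b,(373,400),interpolation=2)]))
E
```

```text
7.95 [0.6218 0.0336 0.276 ] [3.300e-03 9.150e-02 9.958e-01 2.000e-04] [-0.35  0.05 -0.83]
cam [0.537 0.051 0.4  ]
blank_mid [([316.0, 196.0], 0.61, [0.6615, 0.0239])]
knob_ball [([234.0, 76.0], 0.82, [0.5185, -0.0249])]
knob_arm [([248.0, 88.0], 0.81, [0.5301, -0.0146])]
```

View pics/c4.png

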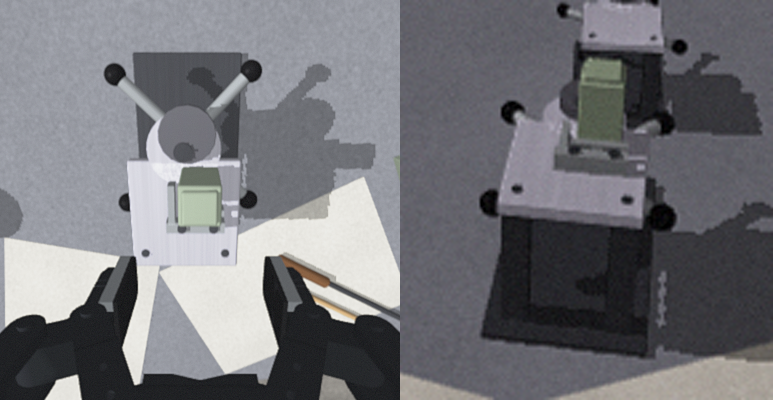

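Left: the blank stands in the bay at about (317,205), square to the stop; cam (307,137), pushing ball (234,75). Right: upright on the deck seen from the far side. Next I work out the approach to the knob's arm.

```bash
cat > plan.py <<'E'
from h import *
import sys
# args: r z  then pairs angle:offset (arm angle in stand deg, finger-centre offset behind the arm line mm)
v=np.load("stand.npy"); yaw=v[2]; hub=np.array([.5888,.0275])
s=get_state(); p0=np.array(s["position"]);T=rot(s["ee_rot"]); a0=np.arctan2(T[1,1],T[0,1])
r=float(sys.argv[1])/1000;z=float(sys.argv[2])
print(round(s["clock"],2),p0.round(4),"tooly",np.degrees(a0).round(1),"q6",s["qpos"][5].round(2),"F",np.round(s["contact_force"],2))
for a in sys.argv[3:]:
    th,off=map(float,a.split(":")); t=np.radians(th)+yaw
    u=np.array([np.cos(t),np.sin(t)]); c=np.array([u[1],-u[0]])
    P=np.array([*(hub+r*u-off/1000*c),z]); d=T.T@(P-p0)*1000
    turn=-np.degrees(np.arctan2(c[1],c[0])-a0); turn=(turn+180)%360-180
    print(a,P.round(4),"delta",d.round(1),"turn",turn.round(1))
E
python3 plan.py 72 .276 226:36; python3 plan.py 72 .084 226:36
```

```text
8.2 [0.6195 0.0337 0.2709] tooly 79.5 q6 -1.45 F [ 0.15 -0.76 -0.41]
226:36 [ 0.5511 -0.0436  0.276 ] delta [ 53.1 -88.5  -4.9] turn -46.1
8.2 [0.6195 0.0337 0.2709] tooly 79.5 q6 -1.45 F [ 0.15 -0.76 -0.41]
226:36 [ 0.5511 -0.0436  0.084 ] delta [ 52.5 -88.5 187.1] turn -46.1
```

Emit:
apply_moves(deltas=[40,8,-13,0,-7,20,16,-26,0,-14,0,24,-40,0,-21,0,32,-54,0,-28,0,42,-70,0,-35,0,52,-85,20,-42,0,52.5,-88.5,50,-46,0,52.5,-88.5,85,-46,0,52.5,-88.5,120,-46,0,52.5,-88.5,150,-46,0,52.5,-88.5,150,-46])

```text
clock: 9.12
position: [0.5472, -0.0428, 0.1158]
ee_rot: [-0.006, -0.305, 0.952, 0.004]
contact_force: [-1.3, 0.6, -0.0]
width: -0.0001
gripper_force: 0.0
```

```bash
python3 look.py w5 knob_ball,knob_arm; python3 plan.py 72 .084 226:36 226:21
```

```text
9.12 [ 0.5472 -0.0428  0.1158] [-0.0065 -0.3046  0.9524  0.0037] [-1.29  0.6  -0.04]
cam [ 0.479 -0.091  0.241]
knob_ball [([374.0, 225.0], 0.82, [0.5182, -0.0251])]
knob_arm [([373.0, 250.0], 0.82, [0.5305, -0.0164])]
9.27 [ 0.5532 -0.0439  0.1231] tooly 125.5 q6 -2.39 F [-0.07  0.46  0.57]
226:36 [ 0.5511 -0.0436  0.084 ] delta [ 1.6  1.4 39.1] turn -0.0
226:21 [ 0.5424 -0.0314  0.084 ] delta [ 1.6 16.4 39.1] turn -0.0
```

View pics/w5.png

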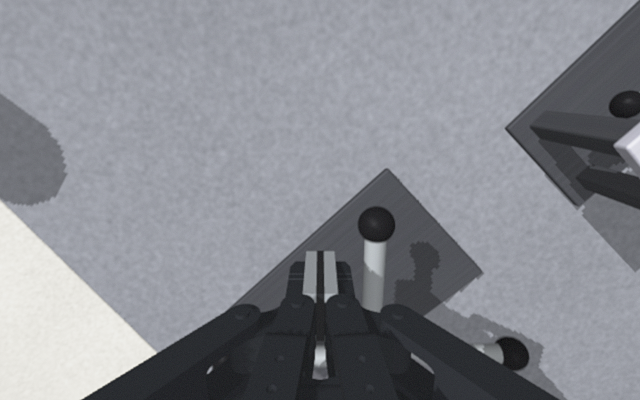

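The picture shows the closed fingertips at (320,270) beside the pushing arm (373,250, ball 375,225), parallel to it with a clear gap. It is fine to go down.

Emit:
apply_moves(deltas=[0,1.5,1.5,15,0,0,1.5,1.5,30,0,0,1.5,1.5,39,0,0,1.5,1.5,39,0,0,1.5,1.5,39,0,0,1.5,1.5,39,0])

```text
clock: 9.77
position: [0.5517, -0.0436, 0.0849]
ee_rot: [0.001, -0.305, 0.952, -0.001]
contact_force: [-0.4, 0.0, 0.8]
width: -0.0001
gripper_force: 0.0
```

Emit:
apply_moves(deltas=[0,0,3,0,0,0,0,6,0,0,0,0,9,0,0,0,0,12,0,0,0,0,14,0,0,0,0,16,0,0,0,0,16,0,0])

```text
clock: 10.35
position: [0.5413, -0.0307, 0.0837]
ee_rot: [0.0, -0.305, 0.952, -0.001]
contact_force: [0.5, -2.6, 1.2]
width: 0.0
gripper_force: 1.1
```

```bash
python3 plan.py 72 .084 226:20 221:20 216:20 211:20 206:20 201:20 196:20
```

```text
10.35 [ 0.5413 -0.0307  0.0837] tooly 125.5 q6 -2.37 F [ 0.54 -2.63  1.23]
226:20 [ 0.5418 -0.0306  0.084 ] delta [-0.4 -0.2 -0.3] turn -0.0
221:20 [ 0.537  -0.0263  0.084 ] delta [ 1.   6.1 -0.3] turn 5.0
216:20 [ 0.5325 -0.0216  0.084 ] delta [ 1.9 12.6 -0.3] turn 10.0
211:20 [ 0.5284 -0.0165  0.084 ] delta [ 2.3 19.1 -0.3] turn 15.0
206:20 [ 0.5248 -0.0111  0.084 ] delta [ 2.1 25.6 -0.3] turn 20.0
201:20 [ 0.5217 -0.0053  0.084 ] delta [ 1.3 32.1 -0.3] turn 25.0
196:20 [0.5191 0.0006 0.084 ] delta [-0.1 38.4 -0.3] turn 30.0
```

Emit:
apply_moves(deltas=[0,0.5,3,0,2.5,0,1,6,0,5,0,1.5,9.3,0,7.5,0,1.9,12.6,0,10,0,2.1,15.9,0,12.5,0,2.3,19.1,0,15,0,2.2,22.4,0,17.5,0,2.1,25.6,0,20,0,1.7,28.9,0,22.5,0,1.3,32.1,0,25,0,0,38.4,0,30,0,0,38.4,0,30])

```text
clock: 11.35
position: [0.5191, 0.0012, 0.0837]
ee_rot: [0.0, -0.047, 0.999, 0.0]
contact_force: [0.2, -0.6, 0.3]
width: -0.0001
gripper_force: 0.5
```

```bash
python3 plan.py 72 .084 196:20 194:20 192:20 190:20 188:20 186:20 184:20 182:20 180:20; python3 - <<'E'
from h import *
im=get_image("wrist"); save(im,"w6")
for n in ("knob_ball","knob_arm"): print(n,[(np.round(r["point"]).tolist(),round(r["score"],2),np.round(at_z(r["point"],im,.078)[:2],4).tolist()) for r in place_of(n,im)[:2]])
E
```

```text
11.35 [0.5191 0.0012 0.0837] tooly 95.4 q6 -1.8 F [ 0.19 -0.64  0.3 ]
196:20 [0.5191 0.0006 0.084 ] delta [ 0.1 -0.6 -0.3] turn -0.1
194:20 [0.5182 0.0031 0.084 ] delta [ 0.8  1.9 -0.3] turn 1.9
192:20 [0.5174 0.0056 0.084 ] delta [ 1.3  4.5 -0.3] turn 3.9
190:20 [0.5166 0.0081 0.084 ] delta [ 1.8  7.  -0.3] turn 5.9
188:20 [0.516  0.0106 0.084 ] delta [ 2.2  9.6 -0.3] turn 7.9
186:20 [0.5155 0.0132 0.084 ] delta [ 2.5 12.2 -0.3] turn 9.9
184:20 [0.515  0.0157 0.084 ] delta [ 2.7 14.8 -0.3] turn 11.9
182:20 [0.5146 0.0183 0.084 ] delta [ 2.8 17.4 -0.3] turn 13.9
180:20 [0.5144 0.0209 0.084 ] delta [ 2.9 20.  -0.3] turn 15.9
knob_ball [([366.0, 250.0], 0.91, [0.5011, 0.0218])]
knob_arm [([364.0, 283.0], 0.9, [0.518, 0.0229])]
```

View pics/w6.png

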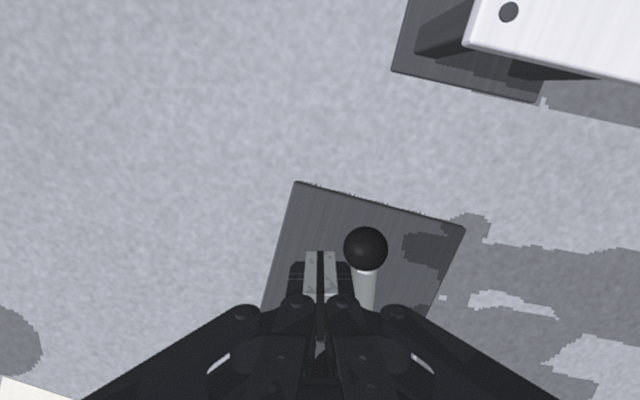

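The picture shows the arm and ball (366,250) carried along just ahead of the fingers (320,275). The ball gives q ≈ 46°.

Emit:
apply_moves(deltas=[0,0.5,1.5,0,1,0,0.9,3,0,2.5,0,1.4,5,0,4.2,0,1.8,7,0,6,0,2.2,9.6,0,8,0,2.2,9.6,0,8])

```text
clock: 12.0
position: [0.5161, 0.01, 0.0835]
ee_rot: [0.0, 0.022, 1.0, -0.0]
contact_force: [1.2, -3.5, -0.1]
width: -0.0002
gripper_force: 1.0
```

Emit:
apply_moves(deltas=[0,0.3,2,0,2,0,0.5,4,0,4,0,0.5,4,0,4])

```text
clock: 12.25
position: [0.5152, 0.0141, 0.0835]
ee_rot: [-0.0, 0.056, 0.998, -0.0]
contact_force: [0.1, -2.4, -0.2]
width: 0.0001
gripper_force: 1.1
```

```bash
python3 plan.py 72 .084 184:20 182:20 180:20 178:20 176:20 174:20 172:20 170:20
```

```text
12.25 [0.5152 0.0141 0.0835] tooly 83.5 q6 -1.57 F [ 0.1  -2.37 -0.16]
184:20 [0.515  0.0157 0.084 ] delta [ 0.4  1.6 -0.5] turn -0.0
182:20 [0.5146 0.0183 0.084 ] delta [ 1.   4.1 -0.5] turn 2.0
180:20 [0.5144 0.0209 0.084 ] delta [ 1.6  6.7 -0.5] turn 4.0
178:20 [0.5142 0.0235 0.084 ] delta [ 2.1  9.2 -0.5] turn 6.0
176:20 [0.5141 0.0261 0.084 ] delta [ 2.4 11.8 -0.5] turn 8.0
174:20 [0.5141 0.0287 0.084 ] delta [ 2.7 14.4 -0.5] turn 10.0
172:20 [0.5142 0.0313 0.084 ] delta [ 2.9 17.  -0.5] turn 12.0
170:20 [0.5144 0.0339 0.084 ] delta [ 3.1 19.6 -0.5] turn 14.0
```

Emit:
apply_moves(deltas=[0,0.5,2,0,1,0,1,4,0,2,0,1,4,0,2,0,1,4,0,2])

```text
clock: 12.58
position: [0.5149, 0.0185, 0.0835]
ee_rot: [0.0, 0.074, 0.997, 0.0]
contact_force: [0.5, -3.0, 1.7]
width: -0.0002
gripper_force: 1.2
```

Emit:
apply_moves(deltas=[0,0.3,1.5,0,1.2,0,0.5,3,0,2.3,0,0.5,3,0,2.3,0,0.5,3,0,2.3])

```text
clock: 12.92
position: [0.5148, 0.0216, 0.0835]
ee_rot: [-0.0, 0.094, 0.996, 0.0]
contact_force: [0.2, -2.7, 1.2]
width: -0.0002
gripper_force: 1.2
```

Emit:
apply_moves(deltas=[0,0.2,1.5,0,1.2,0,0.4,3,0,2.3,0,0.4,3,0,2.3,0,0.4,3,0,2.3])

```text
clock: 13.25
position: [0.5147, 0.0246, 0.0834]
ee_rot: [-0.0, 0.114, 0.993, 0.0]
contact_force: [-1.3, -2.0, 1.7]
width: 0.0001
gripper_force: 1.4
```

Emit:
apply_moves(deltas=[0,0.2,1.2,0,1,0,0.3,2.5,0,2,0,0.3,2.5,0,2,0,0.3,2.5,0,2])

```text
clock: 13.58
position: [0.5148, 0.0271, 0.0834]
ee_rot: [-0.001, 0.131, 0.991, 0.0]
contact_force: [-2.9, -2.4, 2.2]
width: 0.0002
gripper_force: 1.8
```

Emit:
apply_moves(deltas=[0,0.2,1.2,0,1,0,0.3,2.5,0,2,0,0.3,2.5,0,2,0,0.3,2.5,0,2])

```text
clock: 13.92
position: [0.5151, 0.0296, 0.0833]
ee_rot: [-0.001, 0.149, 0.989, 0.0]
contact_force: [-4.1, -3.8, 1.0]
width: -0.0
gripper_force: 2.0
```

Emit:
apply_moves(deltas=[0,0.2,1,0,1,0,0.2,2,0,1.5,0,0.2,2,0,1.5,0,0.2,2,0,1.5])

```text
clock: 14.25
position: [0.5153, 0.0314, 0.0833]
ee_rot: [-0.001, 0.162, 0.987, -0.0]
contact_force: [-4.6, -3.4, 1.7]
width: -0.0003
gripper_force: 2.3
```

Emit:
apply_moves(deltas=[0,0.8,0.8,0,0.7,0,1.3,1.5,0,1.2,0,1.3,1.5,0,1.2,0,1.3,1.5,0,1.2])

```text
clock: 14.58
position: [0.5154, 0.0329, 0.0834]
ee_rot: [0.0, 0.172, 0.985, -0.0]
contact_force: [-2.6, -3.7, 1.8]
width: -0.0003
gripper_force: 2.6
```

```bash
cat > f.py <<'E'
from h import *
s=get_state();T=rot(s["ee_rot"]);print(s["clock"],s["position"].round(4),"tool F",(T.T@np.array(s["contact_force"])).round(2),"tooly",np.degrees(np.arctan2(T[1,1],T[0,1])).round(1))
im=get_image("wrist"); im2=get_image("top")
for i in (im,im2):
  for n in ("knob_ball","knob_arm"):
    for r in place_of(n,i)[:2]:
        P=at_z(r["point"],i,.078)[:2]; w=P-[.5888,.0275]; print(n,round(r["score"],2),P.round(4),np.linalg.norm(w).round(4),"q",round((240-(np.degrees(np.arctan2(w[1],w[0]))+10.5)%360),1))
E
python3 f.py
```

```text
14.5833 [0.5154 0.0329 0.0834] tool F [ 1.17 -4.41 -1.8 ] tooly 70.2
knob_ball 0.55 [0.5057 0.0577] 0.0884 q 69.5
knob_arm 0.57 [0.5231 0.0517] 0.0701 q 69.7
knob_ball 0.59 [0.5077 0.0579] 0.0866 q 70.1
knob_arm 0.51 [0.5196 0.0586] 0.0758 q 73.7
```

Emit:
apply_moves(deltas=[0,0.3,0.8,0,0.6,0,0.4,1.5,0,1.2,0,0.4,1.5,0,1.2,0,0.4,1.5,0,1.2])

```text
clock: 15.22
position: [0.5154, 0.0342, 0.0833]
ee_rot: [0.0, 0.182, 0.983, -0.001]
contact_force: [-2.1, -6.1, 0.9]
width: -0.0003
gripper_force: 2.9
```

Emit:
apply_moves(deltas=[0,0.3,0.6,0,0.5,0,0.3,1.2,0,1,0,0.3,1.2,0,1,0,0.3,1.2,0,1])

```text
clock: 15.55
position: [0.5155, 0.0352, 0.0833]
ee_rot: [-0.0, 0.191, 0.982, -0.001]
contact_force: [-2.5, -6.7, 1.5]
width: 0.0001
gripper_force: 3.3
```

```bash
python3 f.py
```

```text
15.55 [0.5155 0.0352 0.0833] tool F [-0.18 -7.16 -1.46] tooly 68.0
knob_ball 0.98 [0.5066 0.0601] 0.0885 q 71.1
knob_arm 0.9 [0.5228 0.0538] 0.0711 q 71.2
knob_ball 0.61 [0.5621 0.0298] 0.0268 q 54.4
knob_ball 0.55 [0.3022 0.0295] 0.2866 q 49.9
knob_arm 0.53 [0.308  0.0455] 0.2814 q 53.2
```

Emit:
apply_moves(deltas=[0,0.2,0.6,0,0.5,0,0.3,1.2,0,0.9,0,0.3,1.2,0,0.9,0,0.3,1.2,0,0.9])

```text
clock: 16.18
position: [0.5156, 0.0362, 0.0833]
ee_rot: [-0.0, 0.198, 0.98, -0.001]
contact_force: [-3.8, -6.0, 1.5]
width: 0.0
gripper_force: 3.7
```

Emit:
apply_moves(deltas=[0,0,0,0,0,0,0,0,0,0])

```text
clock: 16.35
position: [0.5156, 0.0362, 0.0833]
ee_rot: [-0.0, 0.198, 0.98, -0.001]
contact_force: [-3.1, -6.9, 1.1]
width: -0.0002
gripper_force: 3.6
```

Emit:
apply_moves(deltas=[0,0,0,0,0,0,0,0,0,0])

```text
clock: 16.52
position: [0.5156, 0.0362, 0.0833]
ee_rot: [-0.0, 0.198, 0.98, -0.001]
contact_force: [-2.2, -5.8, 1.3]
width: -0.0001
gripper_force: 3.6
```

Emit:
apply_moves(deltas=[0,0.2,0.8,0,0.6,0,0.3,1.6,0,1.2,0,0.3,1.6,0,1.2,0,0.3,1.6,0,1.2])

```text
clock: 16.85
position: [0.5158, 0.0376, 0.0833]
ee_rot: [-0.0, 0.209, 0.978, -0.001]
contact_force: [-3.8, -7.6, 1.1]
width: -0.0001
gripper_force: 4.1
```

Emit:
apply_moves(deltas=[0,0,0,0,0,0,0,0,0,0])

```text
clock: 17.02
position: [0.5157, 0.0376, 0.0833]
ee_rot: [-0.0, 0.209, 0.978, -0.001]
contact_force: [-3.1, -7.3, 2.0]
width: 0.0002
gripper_force: 4.1
```

Emit:
apply_moves(deltas=[0,0,0,0,0,0,0,0,0,0])

```text
clock: 17.18
position: [0.5158, 0.0376, 0.0833]
ee_rot: [-0.0, 0.209, 0.978, -0.001]
contact_force: [-3.4, -7.3, 1.6]
width: 0.0001
gripper_force: 4.1
```

```bash
python3 f.py
```

```text
17.1833 [0.5158 0.0376 0.0833] tool F [ 0.11 -8.08 -1.59] tooly 65.9
knob_ball 0.61 [0.5079 0.0633] 0.0885 q 73.4
knob_arm 0.55 [0.3087 0.0475] 0.2808 q 53.6
knob_arm 0.29 [ 0.4432 -0.3086] 0.3663 q -17.1
```

Emit:
apply_moves(deltas=[0,0,-3,0,0,0,0,-10,0,0,0,0,-20,0,0,0,0,-25,0,0,0,0,-25,-20,0,0,0,-25,-50,0,0,0,-25,-90,0,0,0,-25,-130,0,0,0,-25,-170,0,0,0,-25,-200,0,0,0,-25,-200,0,0,0,-25,-200,0])

```text
clock: 18.48
position: [0.5071, 0.0158, 0.2857]
ee_rot: [0.003, 0.209, 0.978, 0.001]
contact_force: [0.3, 0.3, -0.6]
width: 0.0001
gripper_force: 0.0
```

```bash
python3 - <<'E'
from h import *
s=get_state(); print(s["contact_force"])
im=get_image("wrist"); save(im,"w7"); im2=get_image("scene"); save(im2,"s7")
a=cv2.imread("pics/w7.png")[:,120:520]; b=cv2.imread("pics/s7.png")[180:330,290:430]
cv2.imwrite("pics/c7.png",np.hstack([a,cv2.resize(b,(373,400),interpolation=2)]))
E
```

```text
[ 0.3121454   0.27658348 -0.64969099]
```

View pics/c7.png

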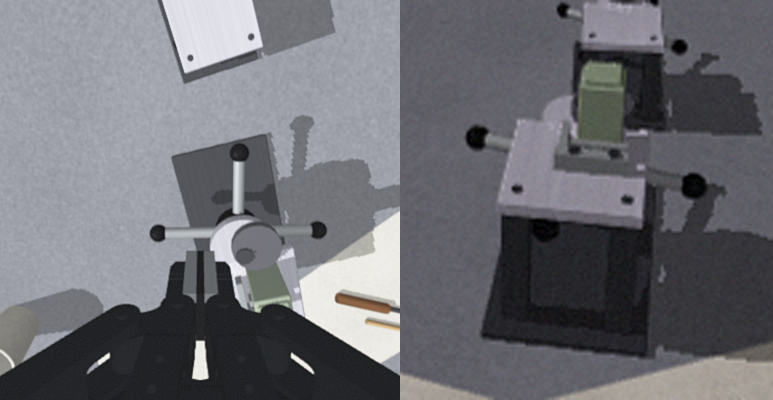

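The pictures show the blank upright and square against the stop, with the cam behind it and the robot clear of everything. I'm handing in.

```bash
python3 -c "
from rig import *
print(sign_off())"
```

```text
the job is handed in; nothing more can be done
None
```

The blank stands upright in the bay, clamped against the stop with a final push of about 8 N on the knob arm. The arm is clear of everything and the job is handed in, but sign-off returned no verdict.

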